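# Prove and re-arm the bench emergency stop

## Robot

A 6-joint arm with a two-finger parallel gripper is mounted at the origin on a cart in front of the work surface, level with it; the furniture and walls round the work are solid. World frame = base frame: x ahead of the robot, y to its left, z up, the work surface at z = 0. Lengths are in m, angles in degrees, forces in N, time in s.
With the tool pointing down it reaches from about 0.375 to 0.9 m from the base axis. Payload 3.1 kg.
Tool frame: the origin (TCP) lies on the centre line of the jaws, within the pads' length; the fingertips stand 25 mm ahead of it and the grasp point (between the pads) lies 6 mm ahead of it; z points along the fingers, y is the line along which they close (so a half turn about z gives the same grasp; the last joint's range is limited). The gripper opens to 87 mm and grips with 3 to 60 N. Pads are 19 mm wide; open, the fingers measure 117 mm over their backs; the gripper's body (75 mm by 190 mm) begins 51 mm behind the grasp point.
Start: joints at [59.96, 30.224, 82.088, -0, 67.689, -10.227], TCP at [0.212, 0.588, 0.248] pointing down, gripper open.
Joint ranges: [-176.69, 176.69], [-43.24, 126.21], [12.49, 139.97], [-82, 262], [0, 151.66], [-163.58, 163.58]. Speed limits (degrees/s): [159.86, 159.86, 180, 180, 180, 180].

## Interface

Orientations are given as a 3x3 rotation matrix whose columns are the frame's x, y, z axes.
In Python, from rig import * gives the robot as it stands.
- The arm moves only by the tool step_arm, never from a script. Its argument "steps" is a list of rows, each a list of 7 numbers: the shift along the tool's x, y, z normalised to -1 to 1, where 1 is 0.3 m, then the turn, a rotation vector about the tool's x, y, z normalised to -1 to 1, where 1 is 45 degrees, then the gripper's target within -1 to 1 (shut at 1, half-way at 0, fully open at -1). A call has 1 to 8 rows; each row is the pose to reach, as a shift and turn from the pose commanded when the call began, along the tool's axes at that moment; what a row does not reach only later rows make up. A row lasts 1/12 s, in which the tool goes at most 41.7 mm and 7.16 degrees, less where a joint would pass 70% of its speed; a pose out of reach is approached as far as the arm can. A call with a number of a shift or a turn outside -1 to 1 is refused whole. A call with a gripper value outside its range is refused whole. The fingers move at their own pace and stop on an object; the grip force is fixed at half the most. Time passes only in rows, so rows that repeat a pose let the fingers close. It gives the time, the measured TCP pose, the force, the opening and the grip force at its end, in the units of the state.
- read_state(): the state, without advancing time (a new reading comes with each control period).
- capture(name): name is "side" or "top"; returns a dict with "image" (420x560x3 uint8, red, green, blue), "vertical_fov" (degrees; the focal length in pixels is half the picture's height over the tangent of half this angle, whatever the lens; pixels are square), "cx", "cy" (the principal point, pixels), "world_from_camera" (4x4, takes a point from camera to world coordinates). Camera axes: x right, y down, z forward; pixel columns grow to the right and rows downward; lengths in m; the calibration is good to about 2 mm. A picture is of the moment at which its call begins. There is no depth.
- hand_in(): hands the job in; it is judged then, once.
The state is a dict: "time_s": time; "joint_positions": joint angles; "qvel": joint speeds; "tau": joint torques, N m; "position": TCP position; "tcp_rot": TCP orientation; "force": force on the tool from outside, world axes, zero at the start; "moment": the same for the moment, N m; "opening": opening from 0.0 (shut) to 1.0 (fully open); "grasp_force": force on a finger pad.
Only numpy, scipy, OpenCV 4.12 (cv2) and the standard library are available. Lean on these libraries where they do the work, as an engineer would, in place of code of your own. Each camera call takes 0.05 s, during which the arm holds its last target. There are 200 camera calls.

## Task

Test the bench's emergency stop: push the mushroom head of the stop box straight down until it latches and stays in when you take the finger away, then push its wing round clockwise until the head springs back out, and let the wing swing back. After that press the round reset button all the way down and let it come up again. Do everything by pushing gently with the fingertips or the outside of the fingers, gripping and lifting nothing; do not press the square jog button, and leave the bottle, wood block and tape roll where they are.

Things in the scene. Friction and masses are not known exactly. Their poses are not given: they have to be found in the camera images.
- stop_box: Stop box: fixed grey switch box, 90 x 90 mm and 60 mm high, on the bench; the one that carries the mushroom head. Origin at the centre of its underside, z up. A fixed round bezel (46 mm across, 5 mm high) stands on its lid round the stem; small screwed feet stick out 19 mm at two sides, 4 mm high.
- stop_top (a point): Centre of the top of the black domed mushroom head (52 mm across, its top 48 mm above the box lid when out), on its vertical turning axis. Rides and turns with the head. z up; y runs along a straight wing handle through the head, whose two ears stick out past the rim on opposite sides. The wing's top edge is 12 mm, its lower edge 26 mm below this point.
- stop_ear (a point): Middle of one ear of the wing (the one at +y of the head; the other lies opposite), 36 mm from the turning axis. The wing is a bar 90 mm long over all (ears end 45 mm from the axis), 12 mm thick, 14 mm high. Its lower edge is 22 mm above the lid when the head is out, about 14 mm when latched. Same axes as stop_top; turns with the head.
- stop_press (a joint): How far the mushroom head is pushed in, m: 0 out, end stop 0.012. Pushed past about 0.0085 it latches, and when let go it stays at about 0.008. Pushing takes 1.5 to 3 N up to the latch and about 4.5 N at the end stop, which is rigid. When unlatched it springs out to 0.
- stop_twist (a joint): Turn of the mushroom head and wing, rad: 0 at rest, growing clockwise seen from above, end stop 0.9. While latched, turning past about 0.6 frees the latch and the head springs up 8 mm. A light spring (about 0.05 N m, 1 to 2 N at the ear's end) turns it back to 0 when let go.
- reset_top (a point): Centre of the top of the ROUND black reset button (28 mm across), in a round bezel on a fixed grey box 60 x 60 mm and 50 mm high. z up; the top stands 66 mm above the bench and 10 mm above the bezel.
- reset_btn (a joint): How far the reset button is pushed in, m: 0 out, end stop 0.006, spring return, 1.5 N rising to 5 N.
- jog_top (a point): Centre of the top of the SQUARE black jog button (26 x 26 mm), in a square bezel on a fixed grey box of the same size as the reset box. Not to be pressed. The two boxes may have changed places.
- jog_btn (a joint): How far the jog button is pushed in, m: 0 out, end stop 0.006.
- oil_bottle: Loose brown bottle with a green cap, 48 mm across, 80 mm high, standing; origin at the centre of its underside. Bystander.
- wood_block: Loose wood block 45 x 75 x 28 mm, lying; origin at the centre of its underside. Bystander.
- tape_roll: Loose black tape roll, 68 mm across, 18 mm high, lying; origin at the centre of its underside. Bystander.
There are look-alikes about, which are no part of the job. What is shaped like the part that bears jog_top but orange is not meant.

How it is judged (in metres and radians):
On the way, in this order (a step that is already met when the one before it is completed fails the run):
1. the mushroom head is latched in: more than 6 mm in with no finger on the stop box (value of joint stop_press above 0.006 m and contact force between the fingers and stop_box below 0.2 N), for 0.2 s.
2. the head has been released by turning and stands out again, the wing back at rest (value of joint stop_press below 0.0015 m and value of joint stop_twist below 0.12 rad), for 0.1 s.
3. the round reset button is pressed down (more than 4 mm of its 6) (value of joint reset_btn above 0.004 m), for 0.05 s.
At the end, for the whole second after the job is handed in: The mushroom head is out (within 1.5 mm) with its wing back at rest (within 0.12 rad), both buttons are out (within 1.5 mm), and the bottle, block and tape roll are at rest where they were (within 20 mm) (all of step 2 and value of joint each of reset_btn, jog_btn below 0.0015 m and linear speed of each of oil_bottle, wood_block, tape_roll below 0.02 m/s); the robot touches nothing.
It fails at once if the square jog button was pressed (more than 2 mm) (value of joint jog_btn above 0.002 m).
It fails at once if the reset button was pressed while the stop was still in (value of joint reset_btn above 0.002 m and value of joint stop_press above 0.003 m).
It fails at once if the stop head was gripped or forced: fingers press on the stop box with more than 35 N in all (contact force between the fingers and stop_box above 35 N).
It fails at once if the bottle, wood block or tape roll was moved more than 20 mm or lifted (distance of any of oil_bottle, wood_block, tape_roll from where it was at the start of the episode above 0.02 m).
It also fails if it takes over 48 s, if anything falls off the work surface, if the arm or the gripper's body presses on something with over 40 N, if the wrist force passes 120 N, or if a joint passes its speed limit or range.

## Working session

There is one attempt and no reset: what is moved stays moved. The work goes in short steps, Python scripts to look and compute and a tool call to move; the robot and the scene stay as the last step left them, time stands still between calls to the robot, and variables do not carry over. Pictures are saved under pics/ and viewed, at most 10 in all, crops included, and the job is handed in when it is done.

Besides the shell and the picture viewer there is one more tool, called after "Emit:" by a JSON object that holds its "op" and its "data". step_arm: Moves the arm, as the interface text tells. Scaled input: -1 to 1 covers 0.3 m each way for a shift and 45 degrees each way for a turn. Its arguments: {"type":"object","properties":{"steps":{"type":"array"}},"required":["steps"]}

```bash
ls; mkdir -p pics; cat > h.py <<'E'
from rig import *
import numpy as np, cv2
def shot(n,f):
    c=capture(n); cv2.imwrite(f'pics/{f}.png',c['image'][:,:,::-1]); np.savez(f'pics/{f}.npz',**c); return c
def load(f): return dict(np.load(f'pics/{f}.npz'))
def ray(c,u,v):
    f=210/np.tan(np.radians(float(c['vertical_fov']))/2); T=c['world_from_camera']
    d=T[:3,:3]@np.array([(u-c['cx'])/f,(v-c['cy'])/f,1]); return T[:3,3],d
def onz(c,u,v,z):
    o,d=ray(c,u,v); return o+d*(z-o[2])/d[2]
def proj(c,p):
    f=210/np.tan(np.radians(float(c['vertical_fov']))/2); T=c['world_from_camera']
    q=T[:3,:3].T@(np.array(p)-T[:3,3]); return q[:2]/q[2]*f+[c['cx'],c['cy']]
E
python3 - <<'E'
from h import *
for n in('top','side'):
    c=shot(n,n+'1'); print(n,c['vertical_fov'],c['cx'],c['cy'],c['world_from_camera'].round(3).tolist())
a=[cv2.imread(f'pics/{n}1.png') for n in('top','side')]
s=read_state(); print(s['time_s'],s['position'],s['tcp_rot'],s['force'])
E
```

```text
pics
top 44.12022308138177 274.1625251016805 207.9348698495646 [[0.004, -0.991, 0.131, 0.415], [-1.0, -0.005, -0.005, 0.116], [0.006, -0.131, -0.991, 0.993], [0.0, 0.0, 0.0, 1.0]]
side 56.97969230902598 276.59359390886937 213.8900502493402 [[-0.981, -0.127, 0.146, 0.414], [-0.194, 0.602, -0.775, 0.795], [0.01, -0.788, -0.615, 0.623], [0.0, 0.0, 0.0, 1.0]]
0.1 [0.21150251 0.58745866 0.24665838] [[-9.40803885e-01  3.38950017e-01 -9.67237294e-04]
 [ 3.38951241e-01  9.40802360e-01 -1.72505610e-03]
 [ 3.25271336e-04 -1.95078576e-03 -9.99998044e-01]] [ 0.50163211  0.10737498 -0.58344589]
```

View pics/top1.png

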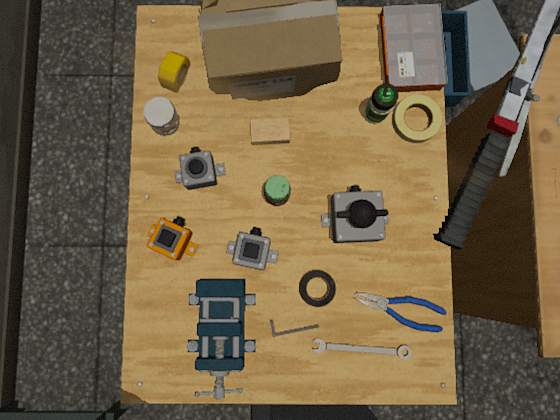

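View pics/side1.png

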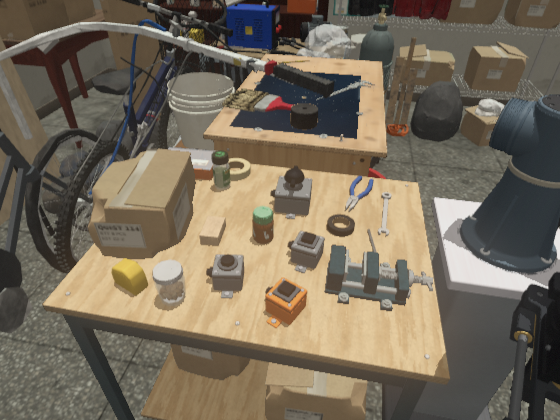

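The top view shows the stop box with its winged head at (362,213). There are three button boxes: grey at (196,168), which looks round, grey at (251,250), which looks square (jog), and orange and square at (168,240), a decoy. The bystanders are the brown bottle with the green cap (277,190), the block (270,130) and the tape (317,288). Other look-alikes are the green bottle (381,103) and the cream tape (417,118). I'll check the choice in one close crop.

```bash
python3 - <<'E'
from h import *
a=cv2.imread('pics/top1.png')
f=lambda x0,y0,w,h,W,H:cv2.resize(a[y0:y0+h,x0:x0+w],(W,H),interpolation=cv2.INTER_CUBIC)
top=np.hstack([f(160,140,70,60,350,300),f(220,220,70,60,350,300)])
bot=f(310,180,100,75,400,300)
b=np.zeros((300,700,3),np.uint8); b[:,:400]=bot
cv2.imwrite('pics/crop1.png',np.vstack([top,b]))
E
```

```text
(no output)
```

View pics/crop1.png

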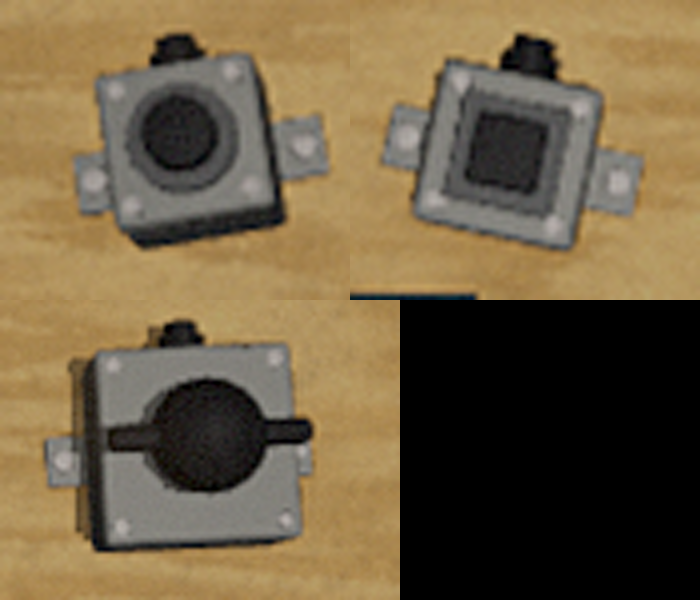

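The crop confirms it: the round button is at (196,167), the square jog at (251,250), and the head centre is at (362,214) with wing ends at about (337,214.5) and (388,213).

```bash
python3 - <<'E'
from h import *
c=load('top1'); s=load('side1')
l=onz(c,337,214.5,.095); r=onz(c,388.3,212.8,.095); m=(l+r)/2
print('wing',l,r,np.linalg.norm(l-r),m,'dir deg',np.degrees(np.arctan2(*(l-r)[[1,0]])))
lid=[onz(c,310+x/4,180+y/4,.06) for x,y in((98,52),(285,45),(298,238),(98,248))]
print('lid ctr',np.mean(lid,0),[np.linalg.norm(lid[i]-lid[i-1]).round(4) for i in range(4)])
p=onz(c,362.5,213.8,.09);print('head',p)
b=onz(c,196,166.8,.066);print('reset',b,'edges',np.linalg.norm(onz(c,188.4,167,.066)-onz(c,203.6,167,.066)))
print('jog',onz(c,321.5-70,180+70,.066))
print('bottle',onz(c,277,188,.08),'tape',onz(c,317,288,.018))
print('side proj',proj(s,[*m[:2],.108]),proj(s,b))
st=read_state();R=st['tcp_rot']
print(np.linalg.norm(m[:2]),np.linalg.norm(b[:2]))
img=cv2.imread('pics/side1.png')
q=np.hstack([cv2.resize(img[150:220,255:335],(400,350),interpolation=cv2.INTER_CUBIC),cv2.resize(img[240:310,190:270],(400,350),interpolation=cv2.INTER_CUBIC)])
cv2.imwrite('pics/crop2.png',q)
E
```

```text
wing [0.52338579 0.00200535 0.095     ] [ 0.5268244  -0.08776073  0.095     ] 0.08983191855589183 [ 0.5251051  -0.04287769  0.095     ] dir deg 92.19371522245206
lid ctr [ 0.52453229 -0.04179733  0.06      ] [np.float64(0.0894), np.float64(0.0855), np.float64(0.0882), np.float64(0.0904)]
head [ 0.52544896 -0.04347352  0.09      ]
reset [0.6131231  0.25435489 0.066     ] edges 0.027667142289083037
jog [0.46231159 0.15174819 0.066     ]
bottle [0.57233096 0.10678594 0.08      ] tape [0.39474721 0.03103551 0.018     ]
side proj [295.47487239 169.50887663] [229.34272983 257.10889513]
0.5268527869091838 0.6637893861900718
```

View pics/crop2.png

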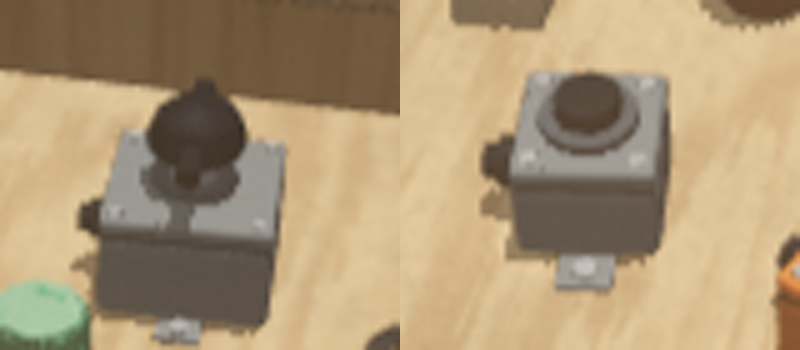

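Emit:
{"op": "step_arm", "data": {"steps": [[-0.763,-0.73,0,0,0,-0.44,1],[-0.763,-0.73,0,0,0,-0.44,1],[-0.763,-0.73,0,0,0,-0.44,1],[-0.763,-0.73,0,0,0,-0.44,1],[-0.763,-0.73,0,0,0,-0.44,1],[-0.763,-0.73,0,0,0,-0.44,1],[-0.763,-0.73,0,0,0,-0.44,1],[-0.763,-0.73,0,0,0,-0.44,1]]}}

```text
time_s: 0.77
position: [0.3536, 0.3013, 0.2473]
tcp_rot: [[-1.0, 0.002, -0.0], [0.002, 1.0, -0.001], [0.0, -0.001, -1.0]]
force: [0.4, 1.5, 0.3]
opening: 0.481
grasp_force: 0.0
```

Emit:
{"op": "step_arm", "data": {"steps": [[-0.5,-0.95,0,0,0,0,1],[-0.5,-0.95,0,0,0,0,1],[-0.5,-0.95,0,0,0,0,1],[-0.5,-0.95,0,0,0,0,1],[-0.5,-0.95,0,0,0,0,1],[-0.5,-0.95,0,0,0,0,1],[-0.5,-0.95,0,0,0,0,1],[-0.5,-0.95,0,0,0,0,1]]}}

```text
time_s: 1.43
position: [0.5043, 0.0161, 0.2475]
tcp_rot: [[-1.0, 0.002, 0.001], [0.002, 1.0, -0.001], [-0.001, -0.001, -1.0]]
force: [-0.6, 0.4, 0.7]
opening: 0.005
grasp_force: 0.0
```

Emit:
{"op": "step_arm", "data": {"steps": [[-0.07,-0.195,0.18,0,0,0,1],[-0.07,-0.195,0.28,0,0,0,1],[-0.07,-0.195,0.33,0,0,0,1],[-0.07,-0.195,0.33,0,0,0,1],[-0.07,-0.195,0.33,0,0,0,1]]}}

```text
time_s: 1.85
position: [0.5221, -0.039, 0.1467]
tcp_rot: [[-1.0, 0.002, -0.006], [0.002, 1.0, 0.002], [0.006, 0.002, -1.0]]
force: [-0.8, 0.8, -0.1]
opening: 0.005
grasp_force: 0.0
```

```bash
python3 - <<'E'
from h import *
s=read_state();print(s['position'],s['force'],s['time_s'],s['opening'])
c=shot('top','top2');d=shot('side','side2')
a,b=cv2.imread('pics/top2.png'),cv2.imread('pics/side2.png')
z=lambda i,x,y:cv2.resize(i[y:y+120,x:x+120],(400,400),interpolation=cv2.INTER_CUBIC)
cv2.imwrite('pics/crop3.png',np.hstack([z(a,300,150),z(b,235,110)]))
print(proj(d,s['position']-[0,0,.025]),proj(d,[.525,-.0425,.108]))
E
```

```text
[ 0.52213565 -0.03902138  0.1467441 ] [-0.7875032   0.82333984 -0.13382929] 1.85 0.005482105870651701
[296.62747374 165.71864533] [295.4925991  169.58986803]
```

View pics/crop3.png

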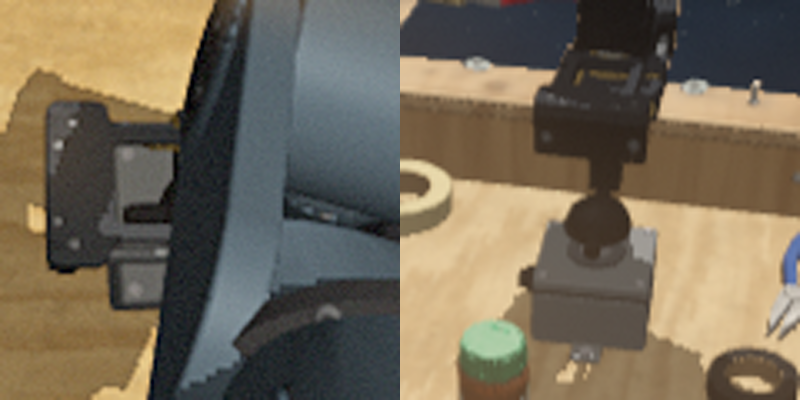

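The side crop shows the closed fingertips just over the mushroom head, in line with it. Next I press slowly.

Emit:
{"op": "step_arm", "data": {"steps": [[0,0,0.03,0,0,0,1],[0,0,0.04,0,0,0,1],[0,0,0.045,0,0,0,1],[0,0,0.05,0,0,0,1],[0,0,0.055,0,0,0,1],[0,0,0.06,0,0,0,1],[0,0,0.065,0,0,0,1],[0,0,0.065,0,0,0,1]]}}

```text
time_s: 2.62
position: [0.524, -0.039, 0.1292]
tcp_rot: [[-1.0, 0.0, 0.001], [0.0, 1.0, 0.0], [-0.001, 0.0, -1.0]]
force: [-0.7, 1.6, 2.3]
opening: 0.005
grasp_force: 1.2
```

Emit:
{"op": "step_arm", "data": {"steps": [[0,0,0.005,0,0,0,1],[0,0,0.01,0,0,0,1],[0,0,0.015,0,0,0,1],[0,0,0.02,0,0,0,1],[0,0,0.022,0,0,0,1],[0,0,0.022,0,0,0,1]]}}

```text
time_s: 3.12
position: [0.524, -0.0392, 0.1223]
tcp_rot: [[-1.0, 0.0, 0.0], [0.0, 1.0, 0.0], [-0.0, 0.0, -1.0]]
force: [0.9, 1.0, 3.7]
opening: 0.001
grasp_force: 1.6
```

Emit:
{"op": "step_arm", "data": {"steps": [[0,0,0.002,0,0,0,1],[0,0,0.002,0,0,0,1],[0,0,-0.05,0,0,0,1],[0,0,-0.15,0,0,0,1],[0,0,-0.15,0,0,0,1],[0,0,-0.15,0,0,0,1],[0,0,-0.15,0,0,0,1]]}}

```text
time_s: 3.7
position: [0.5232, -0.0392, 0.167]
tcp_rot: [[-1.0, 0.0, -0.001], [0.0, 1.0, -0.0], [0.001, -0.0, -1.0]]
force: [-0.4, 0.2, 0.7]
opening: 0.003
grasp_force: 0.0
```

```bash
python3 - <<'E'
from h import *
s=read_state();print(s['position'],s['force'],s['time_s'])
d=shot('side','side3')
z=lambda i,x,y:cv2.resize(i[y:y+70,x:x+70],(400,400),interpolation=cv2.INTER_CUBIC)
cv2.imwrite('pics/crop4.png',np.hstack([z(cv2.imread('pics/side1.png'),260,150),z(cv2.imread('pics/side3.png'),260,150)]))
E
```

```text
[ 0.52320029 -0.03920361  0.16701729] [-0.37920423  0.19873415  0.67149485] 3.7
```

View pics/crop4.png

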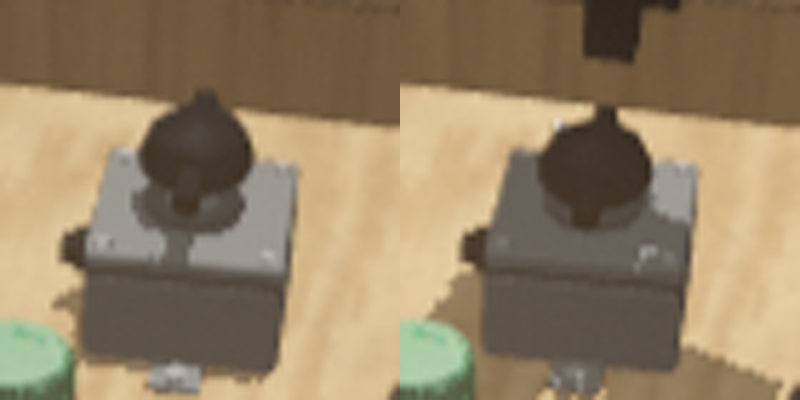

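The side view shows the head now sitting lower, near the bezel, with the finger clear, so it has latched. Next the finger goes beside the +y ear, on the robot side.

Emit:
{"op": "step_arm", "data": {"steps": [[0.12,0.145,0,0,0,0,1],[0.12,0.145,0,0,0,0,1],[0.12,0.145,0,0,0,0,1],[0.12,0.145,0.08,0,0,0,1],[0.12,0.145,0.16,0,0,0,1],[0.12,0.145,0.236,0,0,0,1],[0.12,0.145,0.236,0,0,0,1],[0.12,0.145,0.236,0,0,0,1]]}}

```text
time_s: 4.42
position: [0.4872, 0.0042, 0.0954]
tcp_rot: [[-1.0, 0.0, -0.004], [0.0, 1.0, 0.001], [0.004, 0.001, -1.0]]
force: [-0.1, 0.2, -0.2]
opening: 0.006
grasp_force: 0.0
```

```bash
python3 - <<'E'
from h import *
s=read_state();print(s['position'],s['force'],s['time_s'])
d=shot('side','side4');c=shot('top','top4')
z=lambda i,x,y:cv2.resize(i[y:y+80,x:x+80],(400,400),interpolation=cv2.INTER_CUBIC)
cv2.imwrite('pics/crop5.png',np.hstack([z(cv2.imread('pics/side4.png'),260,140),z(cv2.imread('pics/top4.png'),310,170)]))
E
```

```text
[0.48719872 0.00421268 0.09540345] [-0.12605895  0.22106741 -0.22872226] 4.4167
```

View pics/crop5.png

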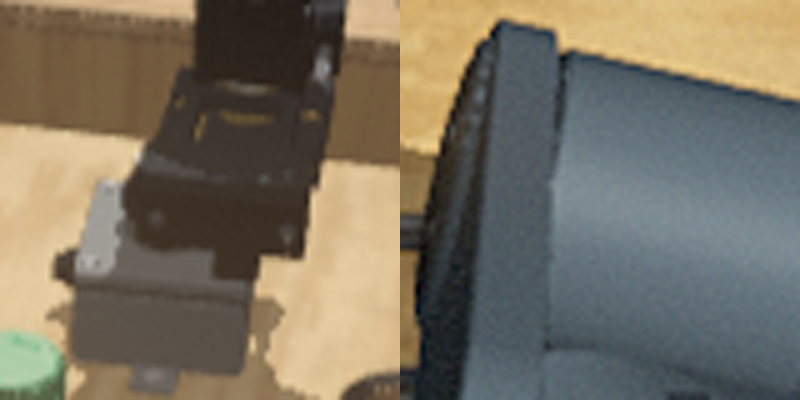

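The finger is at the planned spot, hidden behind the gripper body in the view. There is no contact force. Pushing +x.

Emit:
{"op": "step_arm", "data": {"steps": [[-0.03,0,0,0,0,0,1],[-0.05,0,0,0,0,0,1],[-0.065,0,0,0,0,0,1],[-0.08,0,0,0,0,0,1],[-0.095,0,0,0,0,0,1],[-0.11,0,0,0,0,0,1],[-0.11,0,0,0,0,0,1]]}}

```text
time_s: 5.1
position: [0.5218, 0.0042, 0.0968]
tcp_rot: [[-1.0, 0.0, 0.001], [0.0, 1.0, -0.0], [-0.001, -0.0, -1.0]]
force: [-0.6, -0.4, 0.4]
opening: 0.007
grasp_force: 0.4
```

Emit:
{"op": "step_arm", "data": {"steps": [[-0.012,0,0,0,0,0,1],[-0.024,0,0,0,0,0,1],[-0.036,0,0,0,0,0,1],[-0.046,0,0,0,0,0,1],[-0.046,0,0,0,0,0,1]]}}

```text
time_s: 5.52
position: [0.5355, 0.0042, 0.0966]
tcp_rot: [[-1.0, 0.0, 0.001], [0.0, 1.0, -0.0], [-0.001, -0.0, -1.0]]
force: [-0.2, 1.5, 0.4]
opening: 0.009
grasp_force: 0.6
```

```bash
python3 - <<'E'
from h import *
s=read_state();print(s['position'],s['force'],s['moment'],s['time_s'])
d=shot('side','side5')
z=lambda i,x,y:cv2.resize(i[y:y+80,x:x+80],(400,400),interpolation=cv2.INTER_CUBIC)
cv2.imwrite('pics/crop6.png',z(cv2.imread('pics/side5.png'),255,145))
E
```

```text
[0.53554526 0.00424973 0.09660323] [-0.20318279  1.52299933  0.41773427] [ 0.06337221  0.19690668 -0.02072685] 5.5167
```

View pics/crop6.png

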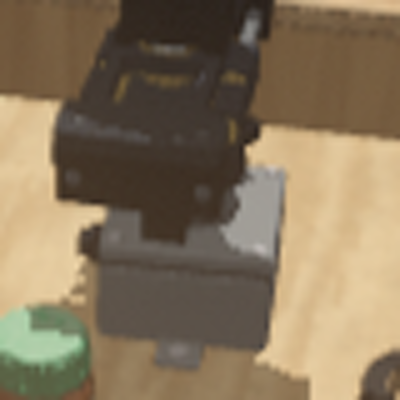

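Emit:
{"op": "step_arm", "data": {"steps": [[-0.008,0,0,0,0,0,1],[-0.012,0,0,0,0,0,1],[-0.012,0,0,0,0,0,1]]}}

```text
time_s: 5.82
position: [0.5385, 0.0043, 0.0966]
tcp_rot: [[-1.0, 0.0, 0.0], [0.0, 1.0, -0.0], [-0.0, -0.0, -1.0]]
force: [-1.9, -0.9, -0.1]
opening: 0.007
grasp_force: 0.6
```

Emit:
{"op": "step_arm", "data": {"steps": [[0.03,0,0,0,0,0,1],[0.06,0,0,0,0,0,1],[0.09,0,0,0,0,0,1],[0.12,0,0,0,0,0,1],[0.17,0,0,0,0,0,1],[0.17,0,0,0,0,0,1],[0.17,0,-0.13,0,0,0,1],[0.17,0,-0.26,0,0,0,1]]}}

```text
time_s: 6.48
position: [0.4854, 0.0045, 0.1729]
tcp_rot: [[-1.0, 0.001, -0.008], [0.001, 1.0, 0.002], [0.008, 0.002, -1.0]]
force: [0.9, -1.1, 0.9]
opening: 0.006
grasp_force: 0.0
```

Emit:
{"op": "step_arm", "data": {"steps": [[0,0.3,0,0,0,0,1],[0,0.5,0,0,0,0,1],[0,0.5,0,0,0,0,1],[0,0.5,0,0,0,0,1],[0,0.5,0,0,0,0,1]]}}

```text
time_s: 6.9
position: [0.4874, 0.1585, 0.1752]
tcp_rot: [[-1.0, -0.004, 0.002], [-0.004, 1.0, 0.002], [-0.002, 0.002, -1.0]]
force: [0.7, 0.4, 0.1]
opening: 0.004
grasp_force: 0.0
```

```bash
python3 - <<'E'
from h import *
s=read_state();print(s['position'],s['force'],s['time_s'])
d=shot('side','side7');c=shot('top','top7')
z=lambda i,x,y:cv2.resize(i[y:y+80,x:x+80],(400,400),interpolation=cv2.INTER_CUBIC)
cv2.imwrite('pics/crop7.png',np.hstack([z(cv2.imread('pics/side7.png'),255,145),z(cv2.imread('pics/top7.png'),320,170)]))
E
```

```text
[0.48740606 0.15849375 0.17516587] [0.73137224 0.41098544 0.14827135] 6.9
```

View pics/crop7.png

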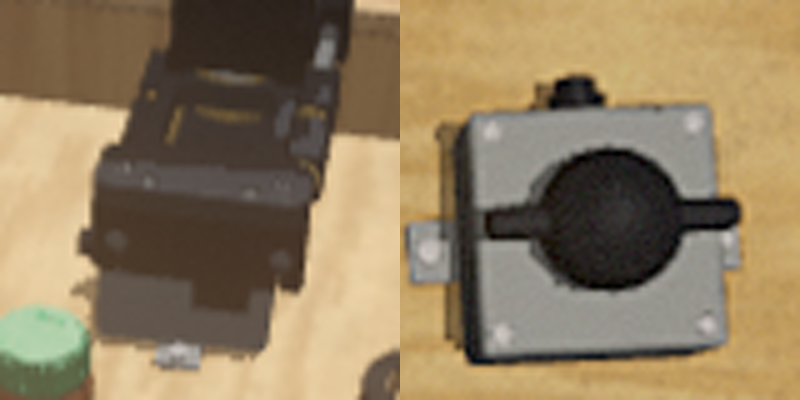

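Emit:
{"op": "step_arm", "data": {"steps": [[-0.42,0.32,0,0,0,0,1],[-0.42,0.32,0,0,0,0,1],[-0.42,0.32,0,0,0,0,1],[-0.42,0.32,0,0,0,0,1],[-0.42,0.32,0,0,0,0,1],[-0.42,0.32,0,0,0,0,1],[-0.42,0.32,0,0,0,0,1],[-0.42,0.32,0,0,0,0,1]]}}

```text
time_s: 7.67
position: [0.6121, 0.2485, 0.1742]
tcp_rot: [[-1.0, 0.002, -0.003], [0.002, 1.0, -0.001], [0.003, -0.001, -1.0]]
force: [0.4, -0.1, -0.2]
opening: 0.01
grasp_force: 0.0
```

```bash
python3 - <<'E'
from h import *
s=read_state();print(s['position'],s['force'],s['time_s'])
d=shot('side','side8');c=shot('top','top8')
A=lambda f:cv2.imread(f'pics/{f}.png',0).astype(float)
print('top 1-7',abs(A('top1')-A('top7'))[190:240,330:395].mean(),'1-8',abs(A('top1')-A('top8'))[190:240,330:395].mean())
for f in('side8','side3'): print(f,abs(A('side1')-A(f))[160:195,280:310].mean())
z=lambda i,x,y:cv2.resize(i[y:y+80,x:x+80],(400,400),interpolation=cv2.INTER_CUBIC)
cv2.imwrite('pics/crop8.png',np.hstack([z(cv2.imread('pics/side8.png'),255,145),z(cv2.imread('pics/side8.png'),190,210)]))
E
```

```text
[0.61207188 0.24854579 0.17417927] [ 0.4475147  -0.05796483 -0.20255513] 7.6667
top 1-7 15.767076923076923 1-8 22.439692307692308
side8 11.025714285714285
side3 20.14666666666667
```

View pics/crop8.png

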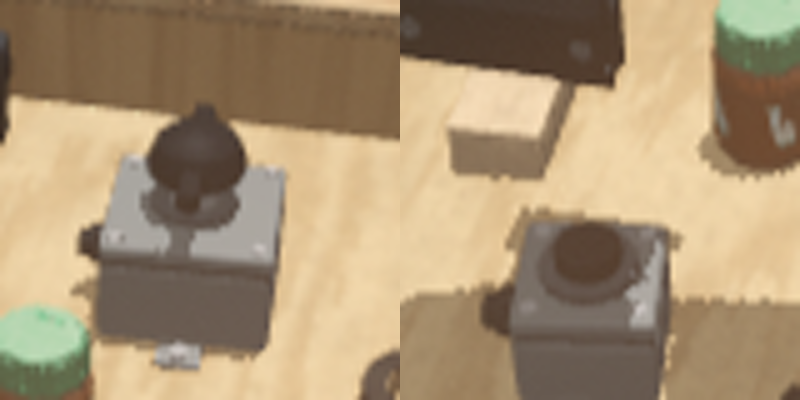

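The head stands out again, as in the first picture, with the wing at rest. Now the reset press.

Emit:
{"op": "step_arm", "data": {"steps": [[-0.003,0.018,0.1,0,0,0,1],[-0.003,0.018,0.18,0,0,0,1],[-0.003,0.018,0.23,0,0,0,1],[-0.003,0.018,0.255,0,0,0,1],[-0.003,0.018,0.265,0,0,0,1],[-0.003,0.018,0.272,0,0,0,1],[-0.003,0.018,0.279,0,0,0,1],[-0.003,0.018,0.279,0,0,0,1]]}}

```text
time_s: 8.43
position: [0.6148, 0.2557, 0.0918]
tcp_rot: [[-1.0, 0.0, 0.002], [0.0, 1.0, 0.0], [-0.002, 0.0, -1.0]]
force: [0.6, 0.8, 0.1]
opening: 0.006
grasp_force: 0.0
```

Emit:
{"op": "step_arm", "data": {"steps": [[0,0,0.006,0,0,0,1],[0,0,0.012,0,0,0,1],[0,0,0.018,0,0,0,1],[0,0,0.021,0,0,0,1],[0,0,0.021,0,0,0,1],[0,0,0.021,0,0,0,1]]}}

```text
time_s: 8.93
position: [0.615, 0.2558, 0.0855]
tcp_rot: [[-1.0, 0.0, 0.002], [0.0, 1.0, 0.0], [-0.002, 0.0, -1.0]]
force: [0.6, -0.2, 4.4]
opening: 0.004
grasp_force: 2.4
```

Emit:
{"op": "step_arm", "data": {"steps": [[0,0,0.003,0,0,0,1],[0,0,0.005,0,0,0,1],[0,0,0.005,0,0,0,1]]}}

```text
time_s: 9.18
position: [0.615, 0.2558, 0.0853]
tcp_rot: [[-1.0, 0.0, 0.002], [0.0, 1.0, 0.0], [-0.002, 0.0, -1.0]]
force: [-2.0, -0.9, 11.7]
opening: 0.004
grasp_force: 5.9
```

Emit:
{"op": "step_arm", "data": {"steps": [[0,0,-0.05,0,0,0,1],[0,0,-0.15,0,0,0,1],[0,0,-0.28,0,0,0,1],[0,0,-0.28,0,0,0,1],[0,0,-0.28,0,0,0,1],[0,0,-0.28,0,0,0,1],[0,0,-0.28,0,0,0,1]]}}

```text
time_s: 9.77
position: [0.6128, 0.2554, 0.1653]
tcp_rot: [[-1.0, 0.0, -0.004], [0.0, 1.0, -0.001], [0.004, -0.001, -1.0]]
force: [-0.2, 0.3, 0.7]
opening: 0.007
grasp_force: 0.0
```

```bash
python3 - <<'E'
from h import *
s=read_state();print(s['position'],s['force'],s['time_s'])
d=shot('side','side9')
A=lambda f:cv2.imread(f'pics/{f}.png',0).astype(float)
# reset before vs after, and the stop head
print(abs(A('side8')-A('side9'))[250:275,210:250].mean(),abs(A('side8')-A('side9'))[160:195,280:310].mean())
E
```

```text
[0.61284387 0.25543544 0.16533159] [-0.16593222  0.29295056  0.69193317] 9.7667
5.88 0.4942857142857143
```

The reset button hit its end stop (force rose to 11.7 N) and the finger is clear. The stop head hasn't changed since the last picture. Handing in.

```bash
python3 -c "
from rig import *
print(hand_in())"
```

```text
the job is handed in; nothing more can be done
None
```

The stop head was latched, then released by turning its wing clockwise, and the round reset button was pressed to its end stop and let go. I handed the job in at about 10 s; no verdict came back.

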